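# Hang the roller hanger on the gravity feed rail

### The job

Hang the roller hanger on the upper end of the sloped rail under the clear guard: bring it in from the robot's side so that the rail enters its open side, and feel for the rail and set both rollers down on it gently, without forcing, keeping hold until they rest there. Then let go there, let it roll by itself, neither pushed nor carried, all the way down to the stop collar, and leave the other things on the table where they are.

Things in the scene. Friction and masses are not known exactly. Their poses are not given: they have to be found in the camera images.
- roller_hanger: C-shaped steel carrier, 0.3 kg, standing on its foot. Origin on the foot's underside; z up, y = rolling direction, the C is open to +x. In its frame, mm: dark foot x -14..30, y +-28, z 0..30; back plate x -21..-15, y +-33, z 18..115; two grey rollers stand out from the plate to +x. Gap between foot top (z 30) and roller flanges (z 86). When hung, the rail's centre line runs at x 0, z 85.
- hanger_grip (a point): Where to take the hanger: its grip tab, a plate 10 mm thick in y, standing out from the back plate to -x (x -21 to -76, z 67 to 103 mm in the hanger's frame). This point is at x -58, y 0, z 85 mm; same axes. Pinch it across its thickness, along y.
- hanger_axle (a point): Point midway between the two rollers at axle height: x 0, y 0, z 100 mm in the hanger's frame; same axes. Roller axles lie along x at y -24 and +24 mm; tread radius 9 mm, flange radius 14 mm, flanges at x -12..-9 and 9..12 mm.
- rail_stand: Fixed stand of the rail. Origin on the table under the rail's middle; z up, y along the rail to its LOW end, -x is the open side to the robot. Rail: steel rod 12 mm thick over x 0, y -187..187 mm, falling to +y by 0.12 rad, its centre nominally 190 mm up at y 0. Grey end plates at y +-190 mm (x -30..40), posts at y +-205, feet 90 x 50 mm. Beyond y 0 the hanger must roll untouched.
- rail_upper (a point): Nominal centre of the rail at the upper end (y -90 mm, 201 mm above the table): set the hanger down within 40 mm of here along the rail. Axes as the stand's. The whole rail unit (rod, collar, guard) is clamped up to 12 mm higher or lower on its posts than nominal and this is NOT in the reading: feel for the rail (press under 20 N).
- guard_edge (a point): Middle of the front edge of the clear, solid guard sheet (nominal height, same +-12 mm), 38 mm nearer the robot than the rail. The sheet lies parallel to the rail, 115 mm above it, 3 mm thick, from x -38 to 40 mm. An upright gripper on the tab of a hung hanger would hit it; one leaning back towards the robot by 25 to 45 degrees clears it.
- rail_stop (a point): Centre of the upper face of the dark stop collar (40 mm diameter) on the rail, 150 mm down from the middle (nominal height, same +-12 mm). A hanger resting against it has hanger_axle about 38 mm before this point in the stand's y. A released hanger gets there by itself in 2 to 6 s.
- die_a: Bystander: loose crimp die, grey block with a round top on a dark base, 33 x 56 x 62 mm, near the hanger. Origin at the underside's centre.
- oil_bottle: Bystander: loose small oil bottle with a pointed red cap, 37 mm wide, 120 mm high, near the hanger. Origin at the underside's centre.
- cup_ferrules: Bystander: loose parts cup, 73 mm wide, 34 mm high, under the rail. Origin at the underside's centre.
- crimp_pliers: Bystander: loose pliers with blue grips, 64 x 202 x 17 mm, lying in front of the rail. Origin at the underside's centre.
Things that resemble listed ones, but are neither listed nor needed, are in the scene too. Several things have the shape of the roller_hanger; the one meant has the colours described above.

How it is judged (in metres and radians):
On the way, in this order (a step that is already met when the one before it is completed fails the run):
1. the hanger, still held, rests with its rollers on the upper end of the rail (x of hanger_axle in the frame of rail_stand between -0.012 and 0.012 m and angle between roller_hanger's own z axis and vertical below 0.35 rad and contact force between roller_hanger and rail_stand above 0.3 N and y of hanger_axle in the frame of rail_stand between -0.15 and -0.03 m and z of hanger_axle in the frame of rail_stand between 0.19 and 0.242 m and contact force between the fingers and roller_hanger above 0.5 N), for 0.2 s.
2. the hanger is let go in the upper half of the rail and hangs on it (x of hanger_axle in the frame of rail_stand between -0.012 and 0.012 m and angle between roller_hanger's own z axis and vertical below 0.35 rad and contact force between roller_hanger and rail_stand above 0.3 N and y of hanger_axle in the frame of rail_stand between -0.15 and 0.02 m and z of hanger_axle in the frame of rail_stand between 0.184 and 0.242 m and contact force between the fingers and roller_hanger below 0.05 N), for 0.04 s.
3. the hanger has rolled to the stop collar (x of hanger_axle in the frame of rail_stand between -0.012 and 0.012 m and angle between roller_hanger's own z axis and vertical below 0.35 rad and contact force between roller_hanger and rail_stand above 0.3 N and y of hanger_axle in the frame of rail_stand between 0.105 and 0.125 m and z of hanger_axle in the frame of rail_stand between 0.172 and 0.212 m), for 0.2 s.
At the end, for the whole second after the job is handed in: the hanger hangs by its rollers on the rail (axle point within 12 mm of the rail's line from above, tilted less than 0.35 rad, pressing on the rail), at rest (below 0.03 m/s) against the stop collar (axle point 105 to 125 mm down the rail from the stand's middle), not touched by the robot (all of step 3 and linear speed of roller_hanger below 0.03 m/s and contact force between the fingers and roller_hanger below 0.05 N).
It fails at once if the robot touches the hanger on the lower half of the rail: it must roll there by itself (x of hanger_axle in the frame of rail_stand between -0.03 and 0.03 m and y of hanger_axle in the frame of rail_stand between 0.03 and 0.14 m and z of hanger_axle in the frame of rail_stand between 0.15 and 0.26 m and contact force between the arm and roller_hanger above 0.3 N).
It fails at once if the held hanger is pressed on the rail or stand with more than 20 N (contact force between the fingers and roller_hanger above 0.5 N and contact force between roller_hanger and rail_stand above 20 N).
It fails at once if the robot presses on the rail, its guard or the stand with more than 25 N (contact force between the arm and rail_stand above 25 N).
It fails at once if the die, the bottle, the cup or the pliers is moved more than 30 mm (distance of any of die_a, oil_bottle, cup_ferrules, crimp_pliers from where it was at the start of the episode above 0.03 m).
It also fails if it takes over 45 s, if anything falls off the work surface, if the arm or the gripper's body presses on something with over 40 N, if the wrist force passes 120 N, or if a joint passes its speed limit or range.

### The arm

A 6-joint arm with a two-finger parallel gripper is mounted at the origin on a cart in front of the work surface, level with it; the furniture and walls round the work are solid. World frame = base frame: x ahead of the robot, y to its left, z up, the work surface at z = 0. Lengths are in m, angles in degrees, forces in N, time in s.
With the tool pointing down it reaches from about 0.375 to 0.825 m from the base axis. Payload 5.5 kg.
Tool frame: the origin (TCP) lies on the centre line of the jaws, within the pads' length; the fingertips stand 25 mm ahead of it and the grasp point (between the pads) lies 6 mm ahead of it; z points along the fingers, y is the direction in which the jaws open and shut (so a half turn about z gives the same grasp; the last joint's range is limited). The gripper opens to 85 mm and grips with 20 to 120 N. Pads are 22 mm wide; open, the fingers measure 114 mm over their backs; the gripper's body (76 mm by 85 mm) begins 54 mm behind the grasp point. The pads swing forward as they close: fully open they stand 13 mm farther back than shut.
Start: joints at [63.999, 17.962, -2.699, 69.339, 0, 90], TCP at [0.263, 0.539, 0.256] pointing down, gripper open.
Joint ranges: [-152.73, 152.73], [-39.44, 99.34], [-58.76, 71.6], [-118.89, 123.64], [-81.53, 83.1], [-180, 180]. Speed limits (degrees/s): [136.94, 136.94, 172.46, 180, 180, 180].

### API

Orientations are given as [roll, pitch, yaw] about the fixed x, y, z axes, in that order (R = Rz(yaw) Ry(pitch) Rx(roll)).
In Python, from bench import ctrl, optics gives the robot as it stands. The module is installed in compiled form; this text tells all that it offers.
- The arm moves only by the tool move_arm, never from a script. Its argument "steps" is a list of rows, each a list of 3 entries, a list of its own where there are three numbers: the shift along the tool's x, y, z in units of 30 mm (1.0 is 30 mm), then the turn, a rotation vector about the tool's x, y, z in rad, then the finger opening in mm, from 0 to 85.4. In form: [[[dx, dy, dz], [wx, wy, wz], grip], ...]. A call has exactly 8 rows; each row shifts and turns the commanded pose from where the row before left it, along the tool's axes as they then stand; what a row does not reach is not made up. A row lasts 1/10 s, in which the tool goes at most 50 mm and 8.59 degrees, less where a joint would pass 70% of its speed; a pose out of reach is approached as far as the arm can. A call is refused whole if a number of a shift passes 1 or a number of a turn 0.15, either way. A call with a gripper value outside its range is refused whole. The fingers move at their own pace and stop on an object; "squeeze" is the grip in N (left out, the last holds). Time passes only in rows, so rows that do not move let the fingers close, or fill a call up. It gives the time, the measured TCP pose, the force and the opening at its end, in the units of the state.
- ctrl.read_state(): the state, without advancing time (a new reading comes with each control period).
- optics.snapshot(name): name is "side" or "top"; returns a dict with "img" (480x640x3 uint8, red, green, blue), "K" (3x3 intrinsics, pixels), "xyz" and "orientation" of the camera in the world. Camera axes: x right, y down, z forward; pixel columns grow to the right and rows downward; lengths in m; the calibration is good to about 2 mm. A picture is of the moment at which its call begins. There is no depth.
- ctrl.close_job(): hands the job in, once; it reports no verdict.
The state is a dict: "t": time; "joint_pos": joint angles; "qd": joint speeds; "effort": joint torques, N m; "eef_pos": TCP position; "ee_rot": TCP orientation; "contact_force": force on the tool from outside, world axes, zero at the start; "ft_torque": the same for the moment, N m; "width": opening from 0.0 (shut) to 1.0 (fully open).
Only numpy, scipy, OpenCV 4.12 (cv2) and the standard library are available. Lean on these libraries where they do the work, as an engineer would, in place of code of your own. Each camera call takes 0.05 s, during which the arm holds its last target. There are 200 camera calls.

## Working session

There is one attempt and no reset: what is moved stays moved. The work goes in short steps, Python scripts to look and compute and a tool call to move; the robot and the scene stay as the last step left them, time stands still between calls to the robot, and variables do not carry over. Pictures are saved under pics/ and viewed, about 8 in all and at most 12, crops included, and the job is handed in when it is done.

Besides the shell and the picture viewer there is one more tool, called after "Request:" as name([rows], argument=value, ...), one row to a line, values as JSON. move_arm: Moves the arm, as the interface text tells. Its arguments: {"type":"object","properties":{"steps":{"type":"array","items":{"type":"array"}},"squeeze":{"type":"number"}},"required":["steps"]}

```bash
mkdir -p pics
python3 - <<'E'
from bench import ctrl, optics
import cv2,pickle
for n in("side","top"):
    s=optics.snapshot(n); pickle.dump(s,open(n+".pkl","wb"))
    cv2.imwrite(f"pics/{n}0.png",s["img"][:,:,::-1]); print(n,s["K"].tolist(),s["xyz"],s["orientation"])
print(ctrl.read_state())
E
```

```text
side [[501.23176847920587, 0.0, 318.5563866624621], [0.0, 501.23176847920587, 240.57911618657684], [0.0, 0.0, 1.0]] [ 0.32776551 -0.93593599  0.8390487 ] [-1.26557015e+02 -5.07160442e-02 -1.27957537e+01]
top [[563.4036339061839, 0.0, 317.48714576848926], [0.0, 563.4036339061839, 222.7704571025131], [0.0, 0.0, 1.0]] [ 0.38616507 -0.09564151  1.40113589] [-1.73156972e+02  1.17799889e-02 -8.89971396e+01]
{'t': 0.1, 'joint_pos': array([ 6.39984529e+01,  1.80001433e+01, -2.74643991e+00,  6.93404544e+01,
        7.83764914e-04,  8.99990366e+01]), 'qd': array([-0.02011182, -0.14747851,  0.12534308, -0.00560019,  0.08041516,
        0.06229766]), 'effort': array([-1.07850612e-04, -5.40767062e+01,  3.40541732e+01,  1.11292343e-02,
       -2.40375101e-05,  2.98927155e-06]), 'eef_pos': array([0.26282845, 0.5388508 , 0.25553647]), 'ee_rot': array([-1.79912962e+02, -7.85227484e-04,  1.53999415e+02]), 'contact_force': array([0.15721012, 0.15027479, 0.28953984]), 'ft_torque': array([ 0.06798352,  0.04214419, -0.00726902]), 'width': 0.99802846766702}
```

View pics/side0.png

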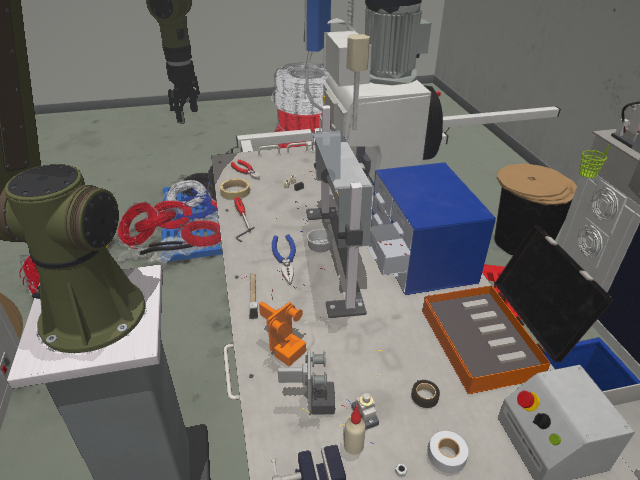

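View pics/top0.png

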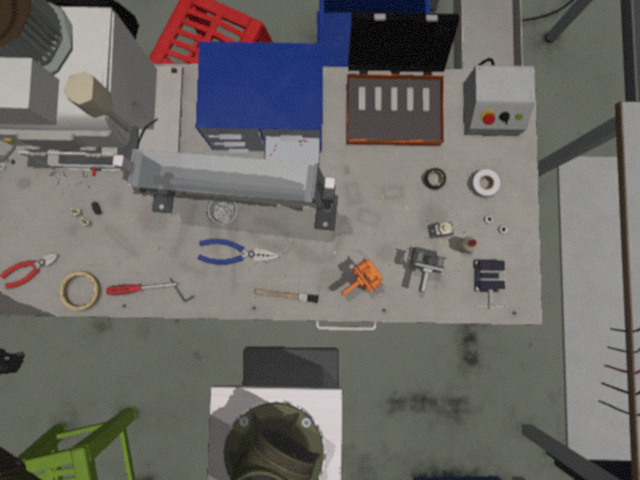

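Three things have the hanger's shape: the grey one with a dark foot (top 425,262; side 315,385), an orange one (top 365,277; side 285,335), and a navy one lying down (top 490,275; side 320,465). I choose the grey one because it has grey rollers, a dark foot, and its tab towards the robot. The upper rail end is the right-hand post in the top view (325,205). Next I'll check the choice in a close crop.

Run:
```python
import cv2,pickle,numpy as np
s=pickle.load(open("side.pkl","rb"))["img"][:,:,::-1]; t=pickle.load(open("top.pkl","rb"))["img"][:,:,::-1]
a=cv2.resize(s[340:460,260:400],(400,343),interpolation=cv2.INTER_CUBIC) #2.857
b=cv2.resize(t[225:315,385:490],(400,343),interpolation=cv2.INTER_CUBIC) #3.81
c=cv2.resize(t[140:240,120:350],(800,348)) #3.478
cv2.imwrite("pics/crop1.png",np.vstack([np.hstack([a,b])]))
d=cv2.resize(s[120:330,290:390],(286,600),interpolation=cv2.INTER_CUBIC) #2.857
c2=cv2.resize(t[130:240,120:350],(514,246),interpolation=cv2.INTER_CUBIC) #2.235
z=np.zeros((600,514,3),np.uint8); z[:246]=c2
cv2.imwrite("pics/crop2.png",np.hstack([d,z]))
```

```text
(no output)
```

View pics/crop1.png

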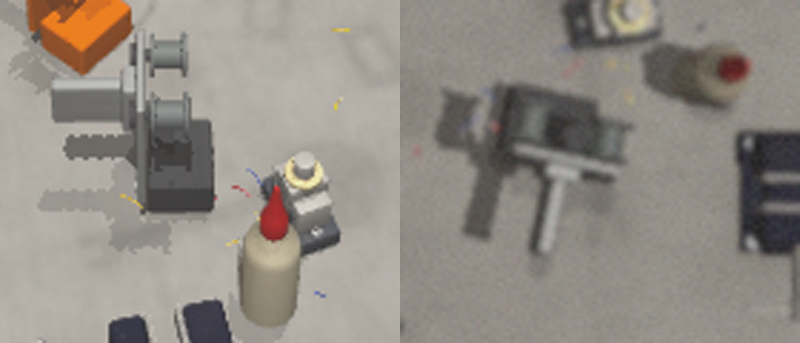

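View pics/crop2.png

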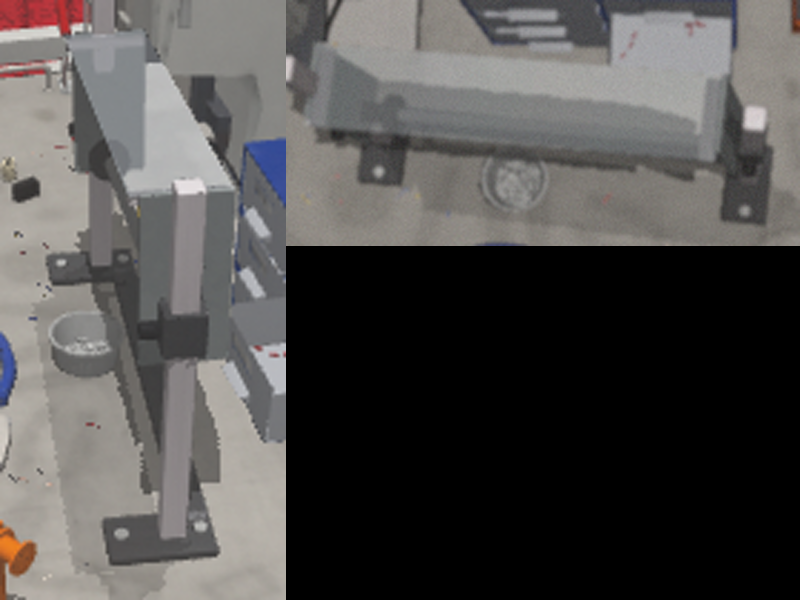

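The crop confirms the choice: grey plate, tab and rollers on a dark foot. In the side view the tab is at about px 278–307, 368–384; the die and bottle stand on its right. The stand's feet are visible in both views. Now I'll cast rays.

```bash
cat > h.py <<'E'
import numpy as np,pickle,cv2
from scipy.spatial.transform import Rotation as R
def cam(s): return s["K"],np.array(s["xyz"]),R.from_euler("xyz",s["orientation"],degrees=True).as_matrix()
def ray(s,uv):
    K,c,M=cam(s); d=M@np.linalg.solve(K,[uv[0],uv[1],1.]); return c,d
def onz(s,uv,z): c,d=ray(s,uv); return c+d*(z-c[2])/d[2]
def proj(s,P):
    K,c,M=cam(s); q=(np.atleast_2d(P)-c)@M; q=q@K.T; return q[:,:2]/q[:,2:]
def tri(s1,u1,s2,u2):
    c1,d1=ray(s1,u1);c2,d2=ray(s2,u2)
    t=np.linalg.lstsq(np.c_[d1,-d2],c2-c1,rcond=None)[0]; a=c1+d1*t[0];b=c2+d2*t[1]; return (a+b)/2,np.linalg.norm(a-b)
load=lambda n:pickle.load(open(n+".pkl","rb"))
E
python3 - <<'E'
from h import *
np.set_printoptions(precision=4,suppress=True)
S,T=load("side"),load("top")
a=lambda x,y:(260+(x+.5)/2.857-.5,340+(y+.5)/2.857-.5)
b=lambda x,y:(385+(x-400+.5)/3.81-.5,225+(y+.5)/3.81-.5)
d=lambda x,y:(290+(x+.5)/2.857-.5,120+(y+.5)/2.857-.5)
c=lambda x,y:(120+(x-286+.5)/2.235-.5,130+(y+.5)/2.235-.5)
for n,u,z in[("foot nearbot-left",a(147,212),0),("foot nearbot-right",a(213,210),0),("foot top right near",a(213,168),.03),("foot top right far",a(208,120),.03)]: print(n,onz(S,u,z))
for n,u,z in[("tab root",b(560,175),.103),("tab end",b(541,250),.103),("plate L",b(514,152),.115),("plate R",b(614,176),.115),("foot far L",b(508,86),.03),("foot far R",b(598,104),.03)]: print(n,onz(T,u,z))
print("tri tab end mid", tri(S,a(52,80),T,b(541,250)))
print("stand feet top view")
for u in[(722,222),(768,224),(357,184),(404,186),(723,172)]: print(onz(T,c(*u),.008))
print("side")
for u in[(103,518),(110,558),(218,550),(205,514),(47,256),(52,280)]: print(onz(S,d(*u),.008))
E
```

```text
foot nearbot-left [ 0.4417 -0.3733  0.    ]
foot nearbot-right [ 0.4853 -0.3816  0.    ]
foot top right near [ 0.4875 -0.3704  0.03  ]
foot top right far [ 0.4937 -0.3319  0.03  ]
tab root [ 0.4357 -0.3453  0.103 ]
tab end [ 0.3906 -0.3336  0.103 ]
plate L [ 0.4485 -0.3155  0.115 ]
plate R [ 0.4353 -0.3752  0.115 ]
foot far L [ 0.4948 -0.3263  0.03  ]
foot far R [ 0.4842 -0.3838  0.03  ]
tri tab end mid (array([ 0.3896, -0.3336,  0.1026]), np.float64(0.0020687011870716915))
stand feet top view
[ 0.5375 -0.086   0.008 ]
[ 0.5361 -0.1372  0.008 ]
[0.573  0.3224 0.008 ]
[0.5717 0.2698 0.008 ]
[ 0.5937 -0.0861  0.008 ]
side
[ 0.5397 -0.0838  0.008 ]
[ 0.5343 -0.1306  0.008 ]
[ 0.6225 -0.1412  0.008 ]
[ 0.6245 -0.098   0.008 ]
[0.5752 0.3209 0.008 ]
[0.5711 0.275  0.008 ]
```

Run:
```python
from h import *
np.set_printoptions(precision=4,suppress=True)
S,T=load("side"),load("top")
from bench import optics
av=lambda n:np.mean([optics.snapshot(n)["img"].astype(float) for _ in range(4)],0)
t=av("top")[:,:,::-1][145:225,125:345]; s=av("side")[:,:,::-1][125:255,305:385]
def e(i,f):
    i=cv2.resize(i,None,fx=f,fy=f,interpolation=cv2.INTER_CUBIC); return np.clip((i-20)*1.5,0,255).astype(np.uint8)
t=e(t,3.6); s=e(s,3.6)
print(t.shape,s.shape)
z=np.zeros((600,800,3),np.uint8); z[:288,:792]=t; z[300:600,:288]=s[:300]; z[300:468,300:588]=s[300:468]
cv2.imwrite("pics/crop3.png",z)
# predicted pixels, stand at nominal
M=R.from_euler("z",-5,degrees=True).as_matrix(); o=np.array([.5548,.094,0])+M@[.045,0,0]; print(o)
P=lambda x,y,z:o+M@[x,y,z]
rail=lambda x,y,dz=0:P(x,y,.19-.12*y+dz)
for n,q in[("rail -187",rail(0,-.187)),("rail 0",rail(0,0)),("collar",rail(0,.15)),("guard front -",rail(-.038,-.187,.115)),("guard front +",rail(-.038,.187,.115)),("guard back -",rail(.04,-.187,.115)),("postbase",P(0,-.205,0)),("postbase2",P(0,.205,0))]:
    print(n,proj(S,q)[0],proj(T,q)[0])
```

```text
(288, 792, 3) (468, 288, 3)
[0.5996 0.0901 0.    ]
rail -187 [347.7433 232.1635] [319.483  197.4541]
rail 0 [333.6498 195.8976] [234.1455 190.2847]
collar [324.7587 173.0188] [168.1291 184.7386]
guard front - [331.1079 186.9494] [317.6255 207.0536]
guard front + [308.8832 130.3477] [132.8825 191.1091]
guard back - [369.2633 184.3089] [321.8241 167.5315]
postbase [345.9383 309.3925] [326.3337 212.0522]
postbase2 [321.6415 214.5103] [164.4755 195.1999]
```

View pics/crop3.png

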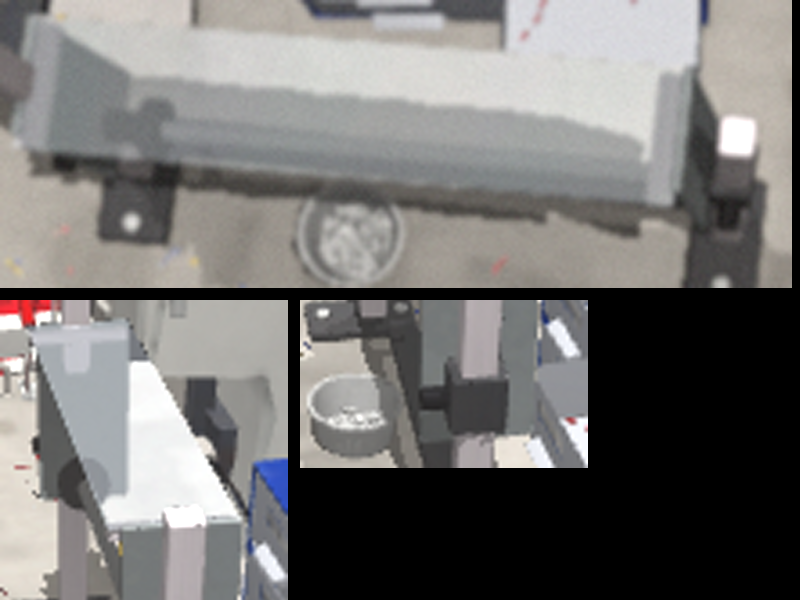

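Run:
```python
from h import *
np.set_printoptions(precision=4,suppress=True)
S,T=load("side"),load("top")
t=lambda x,y:(125+(x+.5)/3.6-.5,145+(y+.5)/3.6-.5)
s=lambda x,y:(305+(x+.5)/3.6-.5,125+(y-300+.5)/3.6-.5)
M=R.from_euler("z",-5,degrees=True).as_matrix(); o=np.array([.5996,.0901,0])
for n,a,b in[("guard front near",(105,523),(675,205)),("guard back near",(240,521),(695,68)),("endplate far front top",(35,335),(28,152)),("far back top",(130,325),(48,18)),("posttop",(185,513),(738,135)),("collar?",(83,485),(157,122)),("collar2",(83,485),(140,128))]:
    p,e=tri(S,s(*a),T,t(*b)); print(n,p,"stand",(p-o)@M,"err",e)
```

```text
guard front near [ 0.5555 -0.0818  0.3209] stand [-0.029  -0.1751  0.3209] err 0.002973557274702732
guard back near [ 0.632  -0.0913  0.3177] stand [ 0.0481 -0.1778  0.3177] err 0.0023205383001179253
endplate far front top [0.592  0.2863 0.2664] stand [-0.0247  0.1948  0.2664] err 0.0046591292547221936
far back top [0.6658 0.278  0.2712] stand [0.0496 0.193  0.2712] err 0.0011568812568964774
posttop [ 0.5911 -0.1149  0.3414] stand [ 0.0094 -0.205   0.3414] err 0.00158156141824327
collar? [0.6257 0.2438 0.1594] stand [0.0126 0.1554 0.1594] err 0.006943347411685675
collar2 [0.6259 0.2559 0.1522] stand [0.0117 0.1674 0.1522] err 0.001381648981117368
```

```bash
cat >> h.py <<'E'
from scipy.linalg import expm,logm
def pose(p,Rm): T=np.eye(4);T[:3,:3]=Rm;T[:3,3]=p;return T
def cur():
    from bench import ctrl
    s=ctrl.read_state(); return pose(s["eef_pos"],R.from_euler("xyz",s["ee_rot"],degrees=True).as_matrix()),s
def tool(yaw,lean,slope=0):  # tool x ahead, z down, leaning; slope: fall to +y
    return (R.from_euler("z",yaw,degrees=True)*R.from_euler("x",-slope)*R.from_euler("y",-lean,degrees=True)*R.from_euler("x",180,degrees=True)).as_matrix()
def row(T0,T1,n):
    X=expm(np.real(logm(np.linalg.inv(T0)@T1))/n); w=R.from_matrix(X[:3,:3]).as_rotvec()
    print(n,"rows:",np.round(X[:3,3]/.03,3).tolist(),np.round(w,4).tolist()); return T1
E
python3 - <<'E'
from h import *
T,s=cur()
print(tool(0,35)@[0,0,1])
for p,y,l,n in[((.42,.22,.30),88,0,16),((.40,-.10,.30),22,0,16),((.36,-.328,.20),-11.5,35,16)]: T=row(T,pose(p,tool(y,l)),n)
E
```

```text
[ 5.73576436e-01 -1.22464680e-16 -8.19152044e-01]
16 rows: [-0.778, -0.094, -0.091] [-0.0, 0.0, 0.072]
16 rows: [-0.616, 0.346, 0.0] [0.0, -0.0, 0.072]
16 rows: [-0.197, 0.456, 0.177] [-0.0112, 0.0371, 0.0354]
```

Request:
move_arm([
  [[-0.78, -0.09, -0.09], [0, 0, 0.072], 60],
  [[-0.78, -0.09, -0.09], [0, 0, 0.072], 60],
  [[-0.78, -0.09, -0.09], [0, 0, 0.072], 60],
  [[-0.78, -0.09, -0.09], [0, 0, 0.072], 60],
  [[-0.78, -0.09, -0.09], [0, 0, 0.072], 60],
  [[-0.78, -0.09, -0.09], [0, 0, 0.072], 60],
  [[-0.78, -0.09, -0.09], [0, 0, 0.072], 60],
  [[-0.78, -0.09, -0.09], [0, 0, 0.072], 60],
])

```text
t: 1.3
eef_pos: [0.3904, 0.4025, 0.278]
ee_rot: [180.0, 0.0, 120.8]
contact_force: [-0.2, 0.8, 0.2]
width: 0.704
```

Request:
move_arm([
  [[-0.78, -0.09, -0.09], [0, 0, 0.072], 60],
  [[-0.78, -0.09, -0.09], [0, 0, 0.072], 60],
  [[-0.78, -0.09, -0.09], [0, 0, 0.072], 60],
  [[-0.78, -0.09, -0.09], [0, 0, 0.072], 60],
  [[-0.78, -0.09, -0.09], [0, 0, 0.072], 60],
  [[-0.78, -0.09, -0.09], [0, 0, 0.072], 60],
  [[-0.78, -0.09, -0.09], [0, 0, 0.072], 60],
  [[-0.78, -0.09, -0.09], [0, 0, 0.072], 60],
])

```text
t: 2.1
eef_pos: [0.4221, 0.2193, 0.2997]
ee_rot: [180.0, -0.0, 87.8]
contact_force: [0.5, 0.4, 0.8]
width: 0.703
```

Request:
move_arm([
  [[-0.62, 0.35, 0], [0, 0, 0.072], 60],
  [[-0.62, 0.35, 0], [0, 0, 0.072], 60],
  [[-0.62, 0.35, 0], [0, 0, 0.072], 60],
  [[-0.62, 0.35, 0], [0, 0, 0.072], 60],
  [[-0.62, 0.35, 0], [0, 0, 0.072], 60],
  [[-0.62, 0.35, 0], [0, 0, 0.072], 60],
  [[-0.62, 0.35, 0], [0, 0, 0.072], 60],
  [[-0.62, 0.35, 0], [0, 0, 0.072], 60],
])

```text
t: 2.9
eef_pos: [0.46, 0.0551, 0.2996]
ee_rot: [180.0, -0.0, 54.8]
contact_force: [-0.1, 0.0, 0.8]
width: 0.706
```

Request:
move_arm([
  [[-0.62, 0.35, 0], [0, 0, 0.072], 60],
  [[-0.62, 0.35, 0], [0, 0, 0.072], 60],
  [[-0.62, 0.35, 0], [0, 0, 0.072], 60],
  [[-0.62, 0.35, 0], [0, 0, 0.072], 60],
  [[-0.62, 0.35, 0], [0, 0, 0.072], 60],
  [[-0.62, 0.35, 0], [0, 0, 0.072], 60],
  [[-0.62, 0.35, 0], [0, 0, 0.072], 60],
  [[-0.62, 0.35, 0], [0, 0, 0.072], 60],
])

```text
t: 3.7
eef_pos: [0.4019, -0.1032, 0.2997]
ee_rot: [180.0, -0.0, 21.8]
contact_force: [1.1, 0.3, 0.6]
width: 0.707
```

Run:
```python
from h import *
T,s=cur(); Rm=tool(-11.5,35); g=np.array([.404,-.337,.085])-.006*Rm[:,2]
T=row(T,pose(g-.09*Rm[:,2]+[0,0,.02],Rm),16)
T=row(T,pose(g,Rm),8)
```

```text
16 rows: [-0.229, 0.441, 0.203] [-0.0111, 0.0371, 0.0352]
8 rows: [-0.048, 0.0, 0.443] [0.0, -0.0, -0.0]
```

Request:
move_arm([
  [[-0.23, 0.44, 0.2], [-0.011, 0.037, 0.035], 50],
  [[-0.23, 0.44, 0.2], [-0.011, 0.037, 0.035], 50],
  [[-0.23, 0.44, 0.2], [-0.011, 0.037, 0.035], 50],
  [[-0.23, 0.44, 0.2], [-0.011, 0.037, 0.035], 50],
  [[-0.23, 0.44, 0.2], [-0.011, 0.037, 0.035], 50],
  [[-0.23, 0.44, 0.2], [-0.011, 0.037, 0.035], 50],
  [[-0.23, 0.44, 0.2], [-0.011, 0.037, 0.035], 50],
  [[-0.23, 0.44, 0.2], [-0.011, 0.037, 0.035], 50],
])

```text
t: 4.5
eef_pos: [0.383, -0.2189, 0.2478]
ee_rot: [177.3, -17.6, 6.2]
contact_force: [0.5, 0.3, -0.2]
width: 0.582
```

Request:
move_arm([
  [[-0.23, 0.44, 0.2], [-0.011, 0.037, 0.035], 45],
  [[-0.23, 0.44, 0.2], [-0.011, 0.037, 0.035], 45],
  [[-0.23, 0.44, 0.2], [-0.011, 0.037, 0.035], 45],
  [[-0.23, 0.44, 0.2], [-0.011, 0.037, 0.035], 45],
  [[-0.23, 0.44, 0.2], [-0.011, 0.037, 0.035], 45],
  [[-0.23, 0.44, 0.2], [-0.011, 0.037, 0.035], 45],
  [[-0.23, 0.44, 0.2], [-0.011, 0.037, 0.035], 45],
  [[-0.23, 0.44, 0.2], [-0.011, 0.037, 0.035], 45],
])

```text
t: 5.3
eef_pos: [0.35, -0.3257, 0.1846]
ee_rot: [180.0, -35.0, -11.2]
contact_force: [0.6, 0.4, 0.0]
width: 0.528
```

Run:
```python
from h import *
from bench import optics
a=optics.snapshot("side")["img"][300:450,210:410,::-1]; b=optics.snapshot("top")["img"][215:330,330:483,::-1]
cv2.imwrite("pics/pre.png",np.hstack([cv2.resize(a,(400,300)),cv2.resize(b,(400,300))]))
T,s=cur(); print(s["eef_pos"],s["ee_rot"],s["joint_pos"])
Rm=tool(-11.5,35); g=np.array([.404,-.337,.085])-.006*Rm[:,2]
row(T,pose(g,Rm),8)
```

```text
[ 0.34860732 -0.32488779  0.18277416] [-179.8827666   -34.80193811  -11.36903692] [-58.65146904 -10.08836921 -52.72373978  22.20550854  24.87971249
 138.31714954]
8 rows: [-0.039, 0.004, 0.444] [-0.0004, 0.0004, 0.0002]
```

View pics/pre.png

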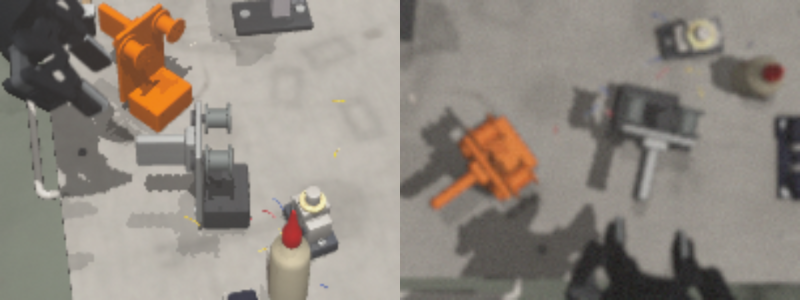

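The fingers are at x≈617 and 683 in the top crop, either side of the tab at 650. Clear to go in.

Request:
move_arm([
  [[-0.04, 0, 0.44], [0, 0, 0], 45],
  [[-0.04, 0, 0.44], [0, 0, 0], 45],
  [[-0.04, 0, 0.44], [0, 0, 0], 45],
  [[-0.04, 0, 0.44], [0, 0, 0], 45],
  [[-0.04, 0, 0.44], [0, 0, 0], 45],
  [[-0.04, 0, 0.44], [0, 0, 0], 45],
  [[-0.04, 0, 0.44], [0, 0, 0], 45],
  [[-0.04, 0, 0.44], [0, 0, 0], 45],
])

```text
t: 6.2
eef_pos: [0.4028, -0.3352, 0.0927]
ee_rot: [180.0, -34.9, -11.0]
contact_force: [-0.6, -0.1, 0.7]
width: 0.525
```

Request:
move_arm([
  [[0, 0, 0], [0, 0, 0], 30],
  [[0, 0, 0], [0, 0, 0], 22],
  [[0, 0, 0], [0, 0, 0], 16],
  [[0, 0, 0], [0, 0, 0], 12],
  [[0, 0, 0], [0, 0, 0], 6],
  [[0, 0, 0], [0, 0, 0], 0],
  [[0, 0, 0], [0, 0, 0], 0],
  [[0, 0, 0], [0, 0, 0], 0],
], squeeze=45)

```text
t: 7.0
eef_pos: [0.402, -0.3359, 0.0933]
ee_rot: [179.9, -35.0, -11.1]
contact_force: [-4.4, -0.8, 7.1]
width: 0.11
```

Run:
```python
from h import *
from bench import optics
a=optics.snapshot("side")["img"][300:450,210:410,::-1]; b=optics.snapshot("top")["img"][215:330,330:483,::-1]
cv2.imwrite("pics/grasp.png",np.hstack([cv2.resize(a,(400,300)),cv2.resize(b,(400,300))]))
T,s=cur(); print(s["eef_pos"],s["ee_rot"],s["contact_force"],s["width"])
```

```text
[ 0.40202876 -0.33585642  0.09327202] [179.93623609 -34.98180411 -11.13199878] [-3.60381173  0.28648315  7.19871897] 0.10754271899885304
```

View pics/grasp.png

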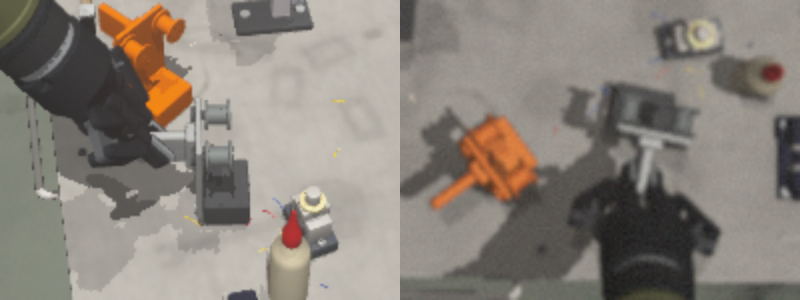

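The pads are on the tab. The opening reads about 9 mm and the hanger is upright, with the die and bottle untouched. Next: lift and stage in front of the rail.

```bash
cat >> h.py <<'E'
O=np.array([.6086,.0893,0.]); YS=-5.; DZ=-.010
def hang(yaw,slope=0): return (R.from_euler("z",yaw,degrees=True)*R.from_euler("x",-slope)).as_matrix()
def hpose(xoff,y,zh,dz=None):   # hanger frame so that rail point at stand y lies at hanger (-xoff.. ,0,zh)
    Ms=R.from_euler("z",YS,degrees=True).as_matrix(); Rh=hang(YS,.12)
    p=O+Ms@[0,y,.19-.12*y+(DZ if dz is None else dz)]
    return pose(p+Rh@[xoff,0,-zh],Rh)
E
python3 - <<'E'
from h import *
T,s=cur(); H=pose([.461,-.3487,0],hang(-11.3)); G=np.linalg.inv(H)@T
np.save("G.npy",G); print(G.round(3))
H1=H.copy(); H1[2,3]=.15
T=row(T,H1@G,8)
H2=hpose(-.13,-.085,.062); H2[2,3]=.15
T=row(T,H2@G,16); print(H2[:3,3],T[:3,3])
E
```

```text
[[ 0.819  0.002  0.573 -0.06 ]
 [ 0.002 -1.     0.001  0.001]
 [ 0.573  0.001 -0.819  0.093]
 [ 0.     0.     0.     1.   ]]
8 rows: [0.358, 0.001, -0.512] [0.0, -0.0, -0.0]
16 rows: [-0.048, -0.749, -0.084] [-0.0022, 0.0004, -0.0099]
[0.47103957 0.00855978 0.15      ] [0.41198759 0.0259705  0.24247684]
```

Request:
move_arm([
  [[0.1, 0, -0.14], [0, 0, 0], 0],
  [[0.2, 0, -0.28], [0, 0, 0], 0],
  [[0.42, 0, -0.6], [0, 0, 0], 0],
  [[0.42, 0, -0.6], [0, 0, 0], 0],
  [[0.42, 0, -0.6], [0, 0, 0], 0],
  [[0.42, 0, -0.6], [0, 0, 0], 0],
  [[0.42, 0, -0.6], [0, 0, 0], 0],
  [[0.42, 0, -0.6], [0, 0, 0], 0],
])

```text
t: 7.9
eef_pos: [0.4012, -0.3342, 0.2397]
ee_rot: [-179.9, -34.8, -11.2]
contact_force: [0.1, 0.2, -3.2]
width: 0.11
```

Request:
move_arm([
  [[-0.05, -0.75, -0.08], [-0.0022, 0, -0.01], 0],
  [[-0.05, -0.75, -0.08], [-0.0022, 0, -0.01], 0],
  [[-0.05, -0.75, -0.08], [-0.0022, 0, -0.01], 0],
  [[-0.05, -0.75, -0.08], [-0.0022, 0, -0.01], 0],
  [[-0.05, -0.75, -0.08], [-0.0022, 0, -0.01], 0],
  [[-0.05, -0.75, -0.08], [-0.0022, 0, -0.01], 0],
  [[-0.05, -0.75, -0.08], [-0.0022, 0, -0.01], 0],
  [[-0.05, -0.75, -0.08], [-0.0022, 0, -0.01], 0],
])

```text
t: 8.7
eef_pos: [0.4108, -0.1528, 0.2427]
ee_rot: [175.9, -34.6, -5.6]
contact_force: [0.1, -0.2, -2.5]
width: 0.11
```

Request:
move_arm([
  [[-0.05, -0.75, -0.08], [-0.0022, 0, -0.01], 0],
  [[-0.05, -0.75, -0.08], [-0.0022, 0, -0.01], 0],
  [[-0.05, -0.75, -0.08], [-0.0022, 0, -0.01], 0],
  [[-0.05, -0.75, -0.08], [-0.0022, 0, -0.01], 0],
  [[-0.05, -0.75, -0.08], [-0.0022, 0, -0.01], 0],
  [[-0.05, -0.75, -0.08], [-0.0022, 0, -0.01], 0],
  [[-0.05, -0.75, -0.08], [-0.0022, 0, -0.01], 0],
  [[-0.05, -0.75, -0.08], [-0.0022, 0, -0.01], 0],
])

```text
t: 9.5
eef_pos: [0.4105, -0.0209, 0.2371]
ee_rot: [172.5, -34.2, 2.7]
contact_force: [0.1, 0.2, -2.1]
width: 0.109
```

Run:
```python
from h import *
from bench import optics
np.set_printoptions(precision=4,suppress=True)
S=optics.snapshot("side");Tp=optics.snapshot("top")
pickle.dump(S,open("side2.pkl","wb"));pickle.dump(Tp,open("top2.pkl","wb"))
a=S["img"][150:330,240:390,::-1]; b=Tp["img"][150:300,230:380,::-1]
z=np.zeros((480,800,3),np.uint8); z[:,:400]=cv2.resize(a,(400,480),interpolation=2); z[:400,400:]=cv2.resize(b,(400,400),interpolation=2)
cv2.imwrite("pics/stage.png",z)
T,s=cur(); print(s["eef_pos"],s["ee_rot"],s["contact_force"],s["width"])
H=T@np.linalg.inv(np.load("G.npy")); print(H)
for n,q in[("footfarR top",[.03,-.028,.03]),("plate top L",[-.018,.033,.115]),("plate top R",[-.018,-.033,.115]),("foot botR near",[-.014,-.028,0]),("foot bot R",[.03,-.028,0])]:
    p=H[:3,:3]@q+H[:3,3]; u=proj(S,p)[0]; v=proj(Tp,p)[0]; print(n,(u-[240,150])*2.667,(v-[230,150])*2.667+[400,0])
```

```text
[ 0.4105 -0.0207  0.2371] [172.5345 -34.1924   2.6973] [-0.382  -0.1024 -2.9023] 0.10932092761708898
[[ 0.9995  0.0286  0.0126  0.4696]
 [-0.0298  0.9939  0.1063 -0.0335]
 [-0.0095 -0.1066  0.9943  0.1439]
 [ 0.      0.      0.      1.    ]]
footfarR top [176.288  241.9067] [591.2878 234.5098]
plate top L [104.5915 123.7103] [494.0208 282.3311]
plate top R [115.0975 158.8406] [579.5957 285.7674]
foot botR near [125.3755 278.3435] [593.4178 290.766 ]
foot bot R [177.1039 272.5702] [596.0782 238.3166]
```

View pics/stage.png

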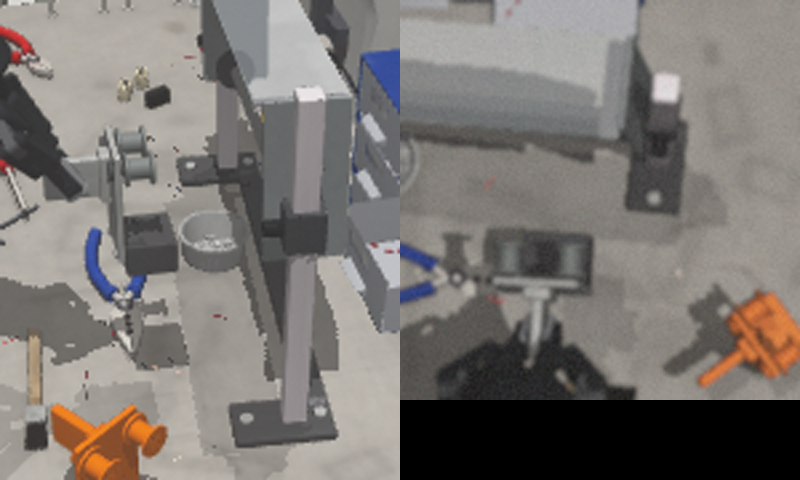

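The stage picture matches the grasp model: the foot's corner was predicted at (177,272) and seen at (178,272). Now I'll move to the entry pose with the rail level with the gap.

Run:
```python
from h import *
T,s=cur(); G=np.load("G.npy")
T=row(T,hpose(-.11,-.085,.062)@G,8)
T=row(T,hpose(-.02,-.085,.062)@G,8)
```

```text
8 rows: [0.04, -0.198, 0.082] [-0.0055, 0.0004, 0.005]
8 rows: [0.307, 0.001, 0.215] [-0.0, 0.0, 0.0]
```

Request:
move_arm([
  [[0.04, -0.2, 0.08], [-0.0055, 0, 0.005], 0],
  [[0.04, -0.2, 0.08], [-0.0055, 0, 0.005], 0],
  [[0.04, -0.2, 0.08], [-0.0055, 0, 0.005], 0],
  [[0.04, -0.2, 0.08], [-0.0055, 0, 0.005], 0],
  [[0.04, -0.2, 0.08], [-0.0055, 0, 0.005], 0],
  [[0.04, -0.2, 0.08], [-0.0055, 0, 0.005], 0],
  [[0.04, -0.2, 0.08], [-0.0055, 0, 0.005], 0],
  [[0.04, -0.2, 0.08], [-0.0055, 0, 0.005], 0],
])

```text
t: 10.4
eef_pos: [0.4334, -0.0216, 0.2219]
ee_rot: [172.3, -34.6, 2.6]
contact_force: [0.0, 1.1, -3.1]
width: 0.109
```

Run:
```python
from h import *
np.set_printoptions(precision=4,suppress=True)
T,s=cur(); G=np.load("G.npy"); print(s["eef_pos"],s["contact_force"],s["joint_pos"])
H=T@np.linalg.inv(G); print(H)
T=row(T,hpose(-.02,-.085,.062)@G,8)
```

```text
[ 0.4334 -0.0216  0.2219] [ 0.0082  1.1356 -3.1345] [  2.5499 -25.9929 -58.2709  23.1635  -7.6729 179.9448]
[[ 0.9994  0.0331  0.0067  0.493 ]
 [-0.0336  0.9934  0.1094 -0.0349]
 [-0.003  -0.1096  0.994   0.1292]
 [ 0.      0.      0.      1.    ]]
8 rows: [0.304, -0.177, 0.191] [-0.0049, -0.0004, 0.0048]
```

Joint 6 has reached its 180° limit, which explains why the motion stopped. The readings give a wrist model: pitch = j2−j3+j4, with the wrist centre 0.306 m behind the TCP. I'll use it to see which placings along the rail are reachable.

```bash
cat >> h.py <<'E'
def wrist(T,L=.3056):
    z=T[:3,2]; w=T[:3,3]-L*z; j1=np.arctan2(w[1],w[0]); v=R.from_euler("z",-j1).as_matrix()@T[:3,:3]
    # v = Ry(a) Rz(b) Rx(c) * C, tool z along arm x
    d=v[:,2]; b=np.arcsin(d[1]); a=np.arctan2(-d[2],d[0])
    B=(R.from_euler("y",a)*R.from_euler("z",b)).as_matrix(); u=B.T@v[:,0]
    return np.degrees([j1,a,b,np.arctan2(u[2],u[1])]),w
E
python3 - <<'E'
from h import *
np.set_printoptions(precision=2,suppress=True)
T,s=cur(); j=s["joint_pos"]; G=np.load("G.npy")
print(wrist(T)[0],j[[0,4,5]],j[1]-j[2]+j[3])
Rm=tool(-11.37,34.8);print(wrist(pose([.3486,-.3249,.1828],Rm))[0],"vs -58.65 24.88 138.3")
Ms=R.from_euler("z",YS,degrees=True).as_matrix()
for y in(-.125,-.105,-.085):
  for yaw in(-5,-3):
    for sl in(.12,.06,0):
      Rh=hang(yaw,sl); p=O+Ms@[0,y,.18-.12*y]; Tt=pose(p-Rh@[0,0,.085],Rh)@G
      print(y,yaw,sl,wrist(Tt)[0])
E
```

```text
[ 2.54 55.44 -7.67 89.94] [  2.55  -7.67 179.94] 55.441490667007784
[-58.56  64.72  24.75  48.44] vs -58.65 24.88 138.3
-0.125 -5 0.12 [ 2.66 55.69 -9.97 92.26]
-0.125 -5 0.06 [ 0.25 55.29 -5.79 92.21]
-0.125 -5 0 [-2.18 55.05 -1.58 92.17]
-0.125 -3 0.12 [ 1.4  55.26 -8.12 89.54]
-0.125 -3 0.06 [-1.03 55.07 -3.91 89.51]
-0.125 -3 0 [-3.48 55.02  0.31 89.47]
-0.105 -5 0.12 [  5.74  56.18 -11.69  94.85]
-0.105 -5 0.06 [ 3.37 55.59 -7.55 94.79]
-0.105 -5 0 [ 0.96 55.16 -3.38 94.75]
-0.105 -3 0.12 [ 4.5  55.66 -9.88 92.13]
-0.105 -3 0.06 [ 2.1  55.28 -5.7  92.08]
-0.105 -3 0 [-0.33 55.05 -1.5  92.05]
-0.085 -5 0.12 [  8.75  56.73 -13.36  97.43]
-0.085 -5 0.06 [ 6.43 55.97 -9.28 97.35]
-0.085 -5 0 [ 4.06 55.35 -5.15 97.3 ]
-0.085 -3 0.12 [  7.55  56.14 -11.59  94.7 ]
-0.085 -3 0.06 [ 5.19 55.57 -7.45 94.64]
-0.085 -3 0 [ 2.79 55.15 -3.28 94.61]
```

Placing at y ≈ −125 mm with the hanger at yaw −3.2° (rail −5°) stays within joint 6's range, so no regrasp is needed.

```bash
cat >> h.py <<'E'
def hp(xoff,y,zh,yaw=-3.2,sl=.12,dz=None):
    Ms=R.from_euler("z",YS,degrees=True).as_matrix(); Rh=hang(yaw,sl)
    p=O+Ms@[xoff,y,.19-.12*y+(DZ if dz is None else dz)]
    return pose(p-Rh@[0,0,zh],Rh)
def rel(T,G):  # hanger frame vs nominal rail: stand x,y of rail-line point z_h=.085, zh of est. rail
    Ms=R.from_euler("z",YS,degrees=True).as_matrix(); H=T@np.linalg.inv(G); q=Ms.T@(H@[0,0,.085,1])[:3]-Ms.T@O
    e=R.from_matrix(H[:3,:3]).as_euler("ZYX",degrees=True)
    print("hung point in stand x,y mm",(q[:2]*1e3).round(1),"above nominal rail mm",round((q[2]-.19+.12*q[1])*1e3,1),"yaw,pitch,roll",e.round(2))
E
python3 - <<'E'
from h import *
np.set_printoptions(precision=2,suppress=True)
T,s=cur(); G=np.load("G.npy"); rel(T,G)
T1=hp(-.03,-.122,.062)@G; print(wrist(T1)[0]); row(T,T1,8)
E
```

```text
hung point in stand x,y mm [-104.6 -124.4] above nominal rail mm 8.7 yaw,pitch,roll [-1.93  0.17 -6.29]
[ 3.09 55.5  -9.19 91.11]
8 rows: [0.265, -0.011, 0.164] [-0.0026, 0.0, 0.0016]
```

Request:
move_arm([
  [[0.26, 0, 0.165], [-0.001, 0, 0.0006], 0],
  [[0.26, 0, 0.165], [-0.001, 0, 0.0006], 0],
  [[0.26, 0, 0.165], [-0.001, 0, 0.0006], 0],
  [[0.26, 0, 0.165], [-0.001, 0, 0.0006], 0],
  [[0.26, 0, 0.165], [-0.001, 0, 0.0006], 0],
  [[0.26, 0, 0.165], [-0.001, 0, 0.0006], 0],
  [[0.26, 0, 0.165], [-0.001, 0, 0.0006], 0],
  [[0.26, 0, 0.165], [-0.001, 0, 0.0006], 0],
])

```text
t: 11.2
eef_pos: [0.5077, -0.0238, 0.2252]
ee_rot: [172.0, -34.6, 2.3]
contact_force: [-0.4, -0.6, -2.5]
width: 0.112
```

Run:
```python
from h import *
from bench import optics
np.set_printoptions(precision=2,suppress=True)
T,s=cur(); G=np.load("G.npy"); rel(T,G); print(s["joint_pos"],s["contact_force"])
T1=hp(-.0,-.123,.062)@G; print(wrist(T1)[0]); row(T,T1,8)
S=optics.snapshot("side");Tp=optics.snapshot("top")
a=S["img"][150:330,260:410,::-1]; b=Tp["img"][150:270,230:350,::-1]
z=np.zeros((480,800,3),np.uint8); z[:,:400]=cv2.resize(a,(400,480),interpolation=2); z[:400,400:]=cv2.resize(b,(400,400),interpolation=2)
cv2.imwrite("pics/enter.png",z)
```

```text
hung point in stand x,y mm [ -30.3 -120.7] above nominal rail mm 12.5 yaw,pitch,roll [-2.41  0.12 -6.51]
[  2.02 -15.59 -52.19  18.79  -7.83 179.78] [-0.39 -0.63 -2.54]
[ 2.27 55.39 -8.73 90.43]
8 rows: [0.104, -0.0, 0.07] [-0.0016, 0.0001, 0.001]
```

View pics/enter.png

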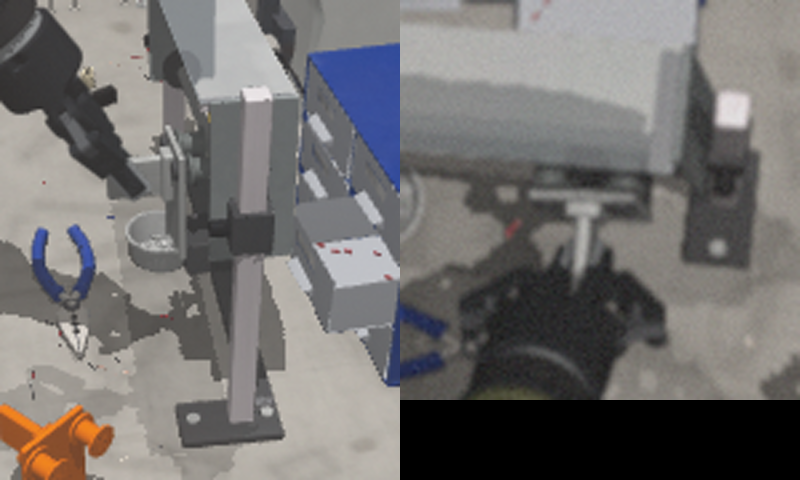

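The hanger's open side is entering under the guard. The rollers are at crop (190,150), clear of the end plate, and the gripper is well clear of the guard. Going on in, then feeling for the rail with the back plate.

Request:
move_arm([
  [[0.11, 0, 0.07], [-0.0008, 0, 0.0005], 0],
  [[0.11, 0, 0.07], [-0.0008, 0, 0.0005], 0],
  [[0.11, 0, 0.07], [-0.0008, 0, 0.0005], 0],
  [[0.11, 0, 0.07], [-0.0008, 0, 0.0005], 0],
  [[0.11, 0, 0.07], [-0.0008, 0, 0.0005], 0],
  [[0.11, 0, 0.07], [-0.0008, 0, 0.0005], 0],
  [[0.11, 0, 0.07], [-0.0008, 0, 0.0005], 0],
  [[0.11, 0, 0.07], [-0.0008, 0, 0.0005], 0],
])

```text
t: 12.1
eef_pos: [0.5385, -0.025, 0.2265]
ee_rot: [171.8, -34.6, 2.0]
contact_force: [0.6, 0.4, -2.5]
width: 0.11
```

Request:
move_arm([
  [[0.022, 0, 0.016], [0, 0, 0], 0],
  [[0.022, 0, 0.016], [0, 0, 0], 0],
  [[0.022, 0, 0.016], [0, 0, 0], 0],
  [[0.022, 0, 0.016], [0, 0, 0], 0],
  [[0.022, 0, 0.016], [0, 0, 0], 0],
  [[0.022, 0, 0.016], [0, 0, 0], 0],
  [[0, 0, 0], [0, 0, 0], 0],
  [[0, 0, 0], [0, 0, 0], 0],
])

```text
t: 12.9
eef_pos: [0.543, -0.0252, 0.2264]
ee_rot: [171.8, -34.6, 2.0]
contact_force: [1.0, 0.3, -1.6]
width: 0.108
```

Run:
```python
from h import *
np.set_printoptions(precision=2,suppress=True)
T,s=cur(); G=np.load("G.npy"); rel(T,G); print(s["joint_pos"],s["contact_force"])
```

```text
hung point in stand x,y mm [   5.  -119.5] above nominal rail mm 13.9 yaw,pitch,roll [-2.8   0.07 -6.68]
[  1.91 -11.1  -48.92  17.55  -8.13 179.91] [ 1.03  0.31 -1.57]
```

Request:
move_arm([
  [[0.02, 0, 0.013], [0, 0, 0], 0],
  [[0.02, 0, 0.013], [0, 0, 0], 0],
  [[0.02, 0, 0.013], [0, 0, 0], 0],
  [[0, 0, 0], [0, 0, 0], 0],
  [[0, 0, 0], [0, 0, 0], 0],
  [[0, 0, 0], [0, 0, 0], 0],
  [[0, 0, 0], [0, 0, 0], 0],
  [[0, 0, 0], [0, 0, 0], 0],
])

```text
t: 13.7
eef_pos: [0.5451, -0.0253, 0.2263]
ee_rot: [171.8, -34.6, 2.0]
contact_force: [-2.6, 1.0, -1.8]
width: 0.107
```

Request:
move_arm([
  [[0.02, 0, 0.013], [0, 0, 0], 0],
  [[0.02, 0, 0.013], [0, 0, 0], 0],
  [[0, 0, 0], [0, 0, 0], 0],
  [[0, 0, 0], [0, 0, 0], 0],
  [[0, 0, 0], [0, 0, 0], 0],
  [[0, 0, 0], [0, 0, 0], 0],
  [[0, 0, 0], [0, 0, 0], 0],
  [[0, 0, 0], [0, 0, 0], 0],
])

```text
t: 14.5
eef_pos: [0.5454, -0.0254, 0.2257]
ee_rot: [171.8, -34.5, 2.0]
contact_force: [-9.1, 1.3, 2.1]
width: 0.109
```

Contact at TCP x ≈ 0.545, force growing to 9 N, close to where my vision estimate put it. I'll back off about 8 mm to centre the rail under the rollers and then lower.

Request:
move_arm([
  [[-0.063, 0, -0.043], [0, 0, 0], 0],
  [[-0.063, 0, -0.043], [0, 0, 0], 0],
  [[-0.063, 0, -0.043], [0, 0, 0], 0],
  [[-0.063, 0, -0.043], [0, 0, 0], 0],
  [[0, 0, 0], [0, 0, 0], 0],
  [[0, 0, 0], [0, 0, 0], 0],
  [[0, 0, 0], [0, 0, 0], 0],
  [[0, 0, 0], [0, 0, 0], 0],
])

```text
t: 15.3
eef_pos: [0.5376, -0.0249, 0.2265]
ee_rot: [171.8, -34.6, 2.0]
contact_force: [-0.3, 0.3, -2.9]
width: 0.114
```

Run:
```python
from h import *
np.set_printoptions(precision=3,suppress=True)
T,s=cur(); G=np.load("G.npy"); rel(T,G); print(s["eef_pos"],s["joint_pos"],s["contact_force"])
T1=T.copy();T1[:3,3]=[.5373,-.0252,T[2,3]-.012]; row(T,T1,8)
```

```text
hung point in stand x,y mm [  -0.4 -119.7] above nominal rail mm 14.0 yaw,pitch,roll [-2.8   0.07 -6.68]
[ 0.538 -0.025  0.227] [  1.977 -11.795 -49.423  17.743  -8.171 179.97 ] [-0.293  0.267 -2.884]
8 rows: [-0.029, -0.005, 0.04] [0.0, -0.0, 0.0]
```

Request:
move_arm([
  [[-0.024, -0.004, 0.033], [0, 0, 0], 0],
  [[-0.024, -0.004, 0.033], [0, 0, 0], 0],
  [[-0.024, -0.004, 0.033], [0, 0, 0], 0],
  [[-0.024, -0.004, 0.033], [0, 0, 0], 0],
  [[-0.024, -0.004, 0.033], [0, 0, 0], 0],
  [[-0.024, -0.004, 0.033], [0, 0, 0], 0],
  [[-0.024, -0.004, 0.033], [0, 0, 0], 0],
  [[-0.024, -0.004, 0.033], [0, 0, 0], 0],
])

```text
t: 16.1
eef_pos: [0.5373, -0.0252, 0.2165]
ee_rot: [171.8, -34.6, 2.0]
contact_force: [-0.1, -0.2, -3.1]
width: 0.111
```

Request:
move_arm([
  [[-0.024, -0.004, 0.033], [0, 0, 0], 0],
  [[-0.024, -0.004, 0.033], [0, 0, 0], 0],
  [[-0.024, -0.004, 0.033], [0, 0, 0], 0],
  [[-0.024, -0.004, 0.033], [0, 0, 0], 0],
  [[0, 0, 0], [0, 0, 0], 0],
  [[0, 0, 0], [0, 0, 0], 0],
  [[0, 0, 0], [0, 0, 0], 0],
  [[0, 0, 0], [0, 0, 0], 0],
])

```text
t: 16.9
eef_pos: [0.5373, -0.0252, 0.2118]
ee_rot: [171.8, -34.6, 2.0]
contact_force: [-0.3, -0.3, -2.5]
width: 0.111
```

Run:
```python
from h import *
np.set_printoptions(precision=4,suppress=True)
T,s=cur(); G=np.load("G.npy"); rel(T,G); print(s["eef_pos"],s["joint_pos"],s["contact_force"])
```

```text
hung point in stand x,y mm [  -0.7 -120. ] above nominal rail mm -0.7 yaw,pitch,roll [-2.8   0.06 -6.68]
[ 0.5373 -0.0252  0.2118] [  1.9348 -10.8124 -50.8564  15.316   -8.1457 179.9337] [-0.292  -0.2965 -2.4864]
```

Request:
move_arm([
  [[-0.024, -0.004, 0.033], [0, 0, 0], 0],
  [[-0.024, -0.004, 0.033], [0, 0, 0], 0],
  [[-0.024, -0.004, 0.033], [0, 0, 0], 0],
  [[0, 0, 0], [0, 0, 0], 0],
  [[0, 0, 0], [0, 0, 0], 0],
  [[0, 0, 0], [0, 0, 0], 0],
  [[0, 0, 0], [0, 0, 0], 0],
  [[0, 0, 0], [0, 0, 0], 0],
])

```text
t: 17.7
eef_pos: [0.5372, -0.0253, 0.2081]
ee_rot: [171.8, -34.6, 2.0]
contact_force: [-0.6, 0.2, -3.4]
width: 0.106
```

Request:
move_arm([
  [[-0.02, -0.003, 0.027], [0, 0, 0], 0],
  [[-0.02, -0.003, 0.027], [0, 0, 0], 0],
  [[0, 0, 0], [0, 0, 0], 0],
  [[0, 0, 0], [0, 0, 0], 0],
  [[0, 0, 0], [0, 0, 0], 0],
  [[0, 0, 0], [0, 0, 0], 0],
  [[0, 0, 0], [0, 0, 0], 0],
  [[0, 0, 0], [0, 0, 0], 0],
])

```text
t: 18.5
eef_pos: [0.5371, -0.0254, 0.206]
ee_rot: [171.8, -34.6, 2.0]
contact_force: [0.4, 0.2, -2.7]
width: 0.111
```

Request:
move_arm([
  [[-0.02, -0.003, 0.027], [0, 0, 0], 0],
  [[-0.02, -0.003, 0.027], [0, 0, 0], 0],
  [[0, 0, 0], [0, 0, 0], 0],
  [[0, 0, 0], [0, 0, 0], 0],
  [[0, 0, 0], [0, 0, 0], 0],
  [[0, 0, 0], [0, 0, 0], 0],
  [[0, 0, 0], [0, 0, 0], 0],
  [[0, 0, 0], [0, 0, 0], 0],
])

```text
t: 19.3
eef_pos: [0.537, -0.0254, 0.204]
ee_rot: [171.8, -34.6, 2.0]
contact_force: [-0.6, -0.2, -2.4]
width: 0.114
```

Request:
move_arm([
  [[-0.02, -0.003, 0.027], [0, 0, 0], 0],
  [[-0.01, -0.0015, 0.0135], [0, 0, 0], 0],
  [[0, 0, 0], [0, 0, 0], 0],
  [[0, 0, 0], [0, 0, 0], 0],
  [[0, 0, 0], [0, 0, 0], 0],
  [[0, 0, 0], [0, 0, 0], 0],
  [[0, 0, 0], [0, 0, 0], 0],
  [[0, 0, 0], [0, 0, 0], 0],
])

```text
t: 20.1
eef_pos: [0.537, -0.0255, 0.2025]
ee_rot: [171.8, -34.6, 2.0]
contact_force: [0.1, 0.8, -2.9]
width: 0.107
```

Request:
move_arm([
  [[-0.02, -0.003, 0.027], [0, 0, 0], 0],
  [[-0.01, -0.0015, 0.0135], [0, 0, 0], 0],
  [[0, 0, 0], [0, 0, 0], 0],
  [[0, 0, 0], [0, 0, 0], 0],
  [[0, 0, 0], [0, 0, 0], 0],
  [[0, 0, 0], [0, 0, 0], 0],
  [[0, 0, 0], [0, 0, 0], 0],
  [[0, 0, 0], [0, 0, 0], 0],
])

```text
t: 20.9
eef_pos: [0.537, -0.0255, 0.201]
ee_rot: [171.8, -34.6, 2.0]
contact_force: [-0.2, -0.3, -1.8]
width: 0.11
```

Run:
```python
from h import *
from bench import optics
np.set_printoptions(precision=4,suppress=True)
T,s=cur(); G=np.load("G.npy"); rel(T,G); print(s["eef_pos"],s["joint_pos"],s["contact_force"],s["ft_torque"])
S=optics.snapshot("side");Tp=optics.snapshot("top")
a=S["img"][150:270,270:370,::-1]; b=Tp["img"][150:250,250:350,::-1]
z=np.zeros((480,800,3),np.uint8); z[:,:400]=cv2.resize(a,(400,480),interpolation=2); z[:400,400:]=cv2.resize(b,(400,400),interpolation=2)
cv2.imwrite("pics/lower.png",z)
```

```text
hung point in stand x,y mm [  -1.  -120.3] above nominal rail mm -11.6 yaw,pitch,roll [-2.8   0.06 -6.68]
[ 0.537  -0.0255  0.201 ] [  1.8964 -10.0291 -51.8832  13.5021  -8.1268 179.9024] [-0.21   -0.3252 -1.8091] [0.2312 0.9929 0.0197]
```

Request:
move_arm([
  [[-0.02, -0.003, 0.027], [0, 0, 0], 0],
  [[-0.01, -0.0015, 0.0135], [0, 0, 0], 0],
  [[0, 0, 0], [0, 0, 0], 0],
  [[0, 0, 0], [0, 0, 0], 0],
  [[0, 0, 0], [0, 0, 0], 0],
  [[0, 0, 0], [0, 0, 0], 0],
  [[0, 0, 0], [0, 0, 0], 0],
  [[0, 0, 0], [0, 0, 0], 0],
])

```text
t: 21.8
eef_pos: [0.5377, -0.0255, 0.2003]
ee_rot: [171.8, -34.7, 2.0]
contact_force: [0.5, 1.2, 4.7]
width: 0.115
```

Request:
move_arm([
  [[-0.02, -0.003, 0.027], [0, 0, 0], 0],
  [[0, 0, 0], [0, 0, 0], 0],
  [[0, 0, 0], [0, 0, 0], 0],
  [[0, 0, 0], [0, 0, 0], 0],
  [[0, 0, 0], [0, 0, 0], 0],
  [[0, 0, 0], [0, 0, 0], 0],
  [[0, 0, 0], [0, 0, 0], 0],
  [[0, 0, 0], [0, 0, 0], 0],
])

```text
t: 22.6
eef_pos: [0.5378, -0.0255, 0.1996]
ee_rot: [171.8, -34.8, 2.0]
contact_force: [-2.8, 1.2, 7.9]
width: 0.114
```

Run:
```python
from h import *
from bench import optics
np.set_printoptions(precision=4,suppress=True)
T,s=cur(); G=np.load("G.npy"); rel(T,G); print(s["contact_force"],s["ft_torque"])
S=optics.snapshot("side");Tp=optics.snapshot("top")
a=S["img"][160:265,285:372,::-1]; b=Tp["img"][170:260,260:350,::-1]
z=np.zeros((480,800,3),np.uint8); z[:,:400]=cv2.resize(a,(400,480),interpolation=2); z[:400,400:]=cv2.resize(b,(400,400),interpolation=2)
cv2.imwrite("pics/rest.png",z)
```

```text
hung point in stand x,y mm [  -0.1 -120.2] above nominal rail mm -12.8 yaw,pitch,roll [-2.8  -0.07 -6.68]
[-2.8356  1.1634  7.8613] [ 0.0575 -0.4408  0.1296]
```

View pics/rest.png

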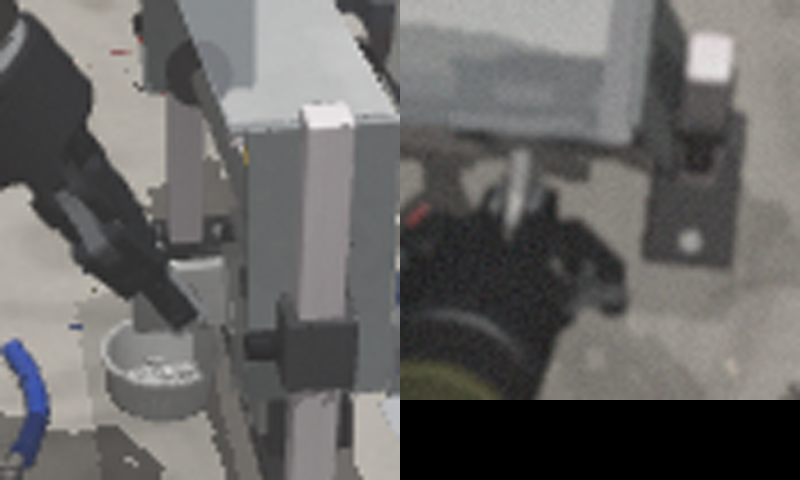

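The rail was felt at TCP z ≈ 0.2005, about 10 N net on the rail, and at the depth that fits the treads being seated. The rollers are hidden behind the end plate in this view; the tab is held and the guard is clear. I'll ease the press a little, then open and retreat along the tool axis.

Request:
move_arm([
  [[0.014, 0.002, -0.019], [0, 0, 0], 0],
  [[0, 0, 0], [0, 0, 0], 0],
  [[0, 0, 0], [0, 0, 0], 0],
  [[0, 0, 0], [0, 0, 0], 0],
  [[0, 0, 0], [0, 0, 0], 50],
  [[0, 0, 0], [0, 0, 0], 60],
  [[0, 0, -0.4], [0, 0, 0], 60],
  [[0, 0, -1], [0, 0, 0], 60],
])

```text
t: 23.5
eef_pos: [0.5107, -0.0238, 0.2296]
ee_rot: [171.8, -34.2, 2.3]
contact_force: [0.8, 0.8, 0.7]
width: 0.699
```

Request:
move_arm([
  [[0, 0, -1], [0, 0, 0], 60],
  [[0, 0, -1], [0, 0, 0], 60],
  [[0, 0, -0.6], [0, 0, 0], 60],
  [[0, 0, -0.4], [0, 0, 0], 60],
  [[0, 0, 0], [0, 0, 0], 60],
  [[0, 0, 0], [0, 0, 0], 60],
  [[0, 0, 0], [0, 0, 0], 60],
  [[0, 0, 0], [0, 0, 0], 60],
])

```text
t: 24.3
eef_pos: [0.462, -0.0208, 0.3052]
ee_rot: [171.9, -34.5, 2.8]
contact_force: [-0.7, -0.7, -0.3]
width: 0.704
```

Request:
move_arm([
  [[0, 0, 0], [0, 0, 0], 60],
  [[0, 0, 0], [0, 0, 0], 60],
  [[0, 0, 0], [0, 0, 0], 60],
  [[0, 0, 0], [0, 0, 0], 60],
  [[0, 0, 0], [0, 0, 0], 60],
  [[0, 0, 0], [0, 0, 0], 60],
  [[0, 0, 0], [0, 0, 0], 60],
  [[0, 0, 0], [0, 0, 0], 60],
])

```text
t: 25.1
eef_pos: [0.4624, -0.0208, 0.3067]
ee_rot: [171.9, -34.6, 2.8]
contact_force: [-0.1, -0.1, 0.1]
width: 0.706
```

Run:
```python
from h import *
from bench import optics
T,s=cur(); print(s["t"],s["eef_pos"],s["contact_force"])
S=optics.snapshot("side");Tp=optics.snapshot("top")
a=S["img"][120:264,260:380,::-1]; b=Tp["img"][140:290,120:350,::-1]
z=np.zeros((480,800,3),np.uint8); z[:,:400]=cv2.resize(a,(400,480),interpolation=2); z[:261,400:]=cv2.resize(b,(400,261),interpolation=2)
cv2.imwrite("pics/roll.png",z)
```

```text
25.1 [ 0.46240606 -0.02077358  0.30672528] [-0.07027026 -0.09529883  0.07991544]
```

View pics/roll.png

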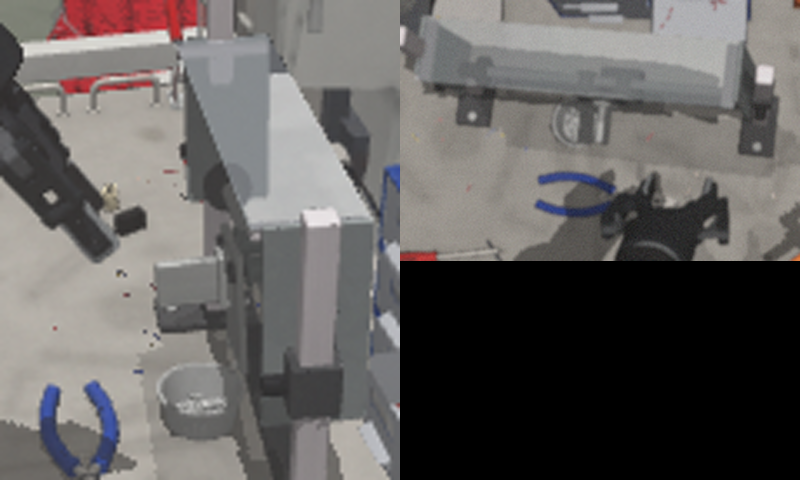

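The hanger hangs upright and is rolling on its own: the tab has moved to crop (600,120) in the top view, clear of the gripper. That was my last picture, so I'll follow it with frame differences.

Request:
move_arm([
  [[0, 0, 0], [0, 0, 0], 60],
  [[0, 0, 0], [0, 0, 0], 60],
  [[0, 0, 0], [0, 0, 0], 60],
  [[0, 0, 0], [0, 0, 0], 60],
  [[0, 0, 0], [0, 0, 0], 60],
  [[0, 0, 0], [0, 0, 0], 60],
  [[0, 0, 0], [0, 0, 0], 60],
  [[0, 0, 0], [0, 0, 0], 60],
])

```text
t: 26.0
eef_pos: [0.4624, -0.0208, 0.3066]
ee_rot: [171.9, -34.6, 2.8]
contact_force: [-0.1, -0.2, -0.6]
width: 0.7
```

Request:
move_arm([
  [[0, 0, 0], [0, 0, 0], 60],
  [[0, 0, 0], [0, 0, 0], 60],
  [[0, 0, 0], [0, 0, 0], 60],
  [[0, 0, 0], [0, 0, 0], 60],
  [[0, 0, 0], [0, 0, 0], 60],
  [[0, 0, 0], [0, 0, 0], 60],
  [[0, 0, 0], [0, 0, 0], 60],
  [[0, 0, 0], [0, 0, 0], 60],
])

```text
t: 26.8
eef_pos: [0.4624, -0.0208, 0.3066]
ee_rot: [171.9, -34.6, 2.8]
contact_force: [-0.3, -0.2, -0.7]
width: 0.697
```

Request:
move_arm([
  [[0, 0, 0], [0, 0, 0], 60],
  [[0, 0, 0], [0, 0, 0], 60],
  [[0, 0, 0], [0, 0, 0], 60],
  [[0, 0, 0], [0, 0, 0], 60],
  [[0, 0, 0], [0, 0, 0], 60],
  [[0, 0, 0], [0, 0, 0], 60],
  [[0, 0, 0], [0, 0, 0], 60],
  [[0, 0, 0], [0, 0, 0], 60],
])

```text
t: 27.6
eef_pos: [0.4624, -0.0208, 0.3067]
ee_rot: [171.9, -34.6, 2.8]
contact_force: [0.9, 0.0, 0.3]
width: 0.708
```

```bash
cat > look.py <<'E'
from h import *
from bench import optics
np.set_printoptions(precision=1,suppress=True)
T,s=cur(); print("t",s["t"])
T0,S0=load("top"),load("side")
for k in range(2):
    for n,I0,(r0,r1,c0,c1) in(("top",T0,(188,230,120,345)),("side",S0,(140,260,285,345))):
        I=optics.snapshot(n)["img"]
        d=(cv2.absdiff(cv2.GaussianBlur(I,(3,3),0),cv2.GaussianBlur(I0["img"],(3,3),0)).max(2)>30).astype(np.uint8)[r0:r1,c0:c1]
        d=cv2.morphologyEx(d,cv2.MORPH_OPEN,np.ones((2,2)))
        m,l,st,ce=cv2.connectedComponentsWithStats(d)
        print(n,[(st[i].tolist()[:5],) for i in range(1,m) if st[i,4]>12], "offset",c0,r0)
Ms=R.from_euler("z",YS,degrees=True).as_matrix()
for y in(.112,):
    Rh=hang(YS,.12); p=O+Ms@[0,y,.18-.12*y]; H=pose(p-Rh@[0,0,.085],Rh)
    P=np.array([(H@[*q,1])[:3] for q in([-.076,0,.103],[-.021,0,.103],[-.076,0,.067],[-.021,-.033,.018])])
    print("expected tab end top,root top,end bottom,plate bottom\n top",proj(T0,P)-[120,188],"\n side",proj(S0,P)-[285,140])
E
python3 look.py
```

```text
t 27.6
top [([59, 6, 9, 5, 31],), ([61, 19, 3, 10, 21],), ([66, 18, 2, 7, 14],)] offset 120 188
side [([0, 33, 12, 27, 193],), ([18, 41, 21, 12, 193],), ([42, 58, 12, 15, 105],), ([22, 81, 17, 7, 76],), ([0, 109, 10, 11, 83],), ([9, 117, 8, 3, 16],)] offset 285 140
top [([59, 6, 9, 5, 31],), ([61, 19, 3, 10, 21],)] offset 120 188
side [([0, 33, 12, 27, 193],), ([18, 41, 21, 12, 194],), ([42, 58, 12, 15, 106],), ([22, 81, 17, 7, 76],), ([0, 109, 10, 11, 83],), ([9, 117, 8, 3, 16],)] offset 285 140
expected tab end top,root top,end bottom,plate bottom
 top [[58.7 27.5]
 [62.1  2.7]
 [64.6 29.8]
 [88.6 10.7]] 
 side [[16.7 37.1]
 [37.3 35.7]
 [17.1 49.6]
 [39.4 69.9]]
```

Request:
move_arm([
  [[0, 0, 0], [0, 0, 0], 60],
  [[0, 0, 0], [0, 0, 0], 60],
  [[0, 0, 0], [0, 0, 0], 60],
  [[0, 0, 0], [0, 0, 0], 60],
  [[0, 0, 0], [0, 0, 0], 60],
  [[0, 0, 0], [0, 0, 0], 60],
  [[0, 0, 0], [0, 0, 0], 60],
  [[0, 0, 0], [0, 0, 0], 60],
])

```text
t: 28.6
eef_pos: [0.4624, -0.0208, 0.3066]
ee_rot: [171.9, -34.6, 2.8]
contact_force: [-0.7, 0.1, 0.6]
width: 0.703
```

```bash
python3 look.py | head -6
python3 - <<'E'
from h import *
np.set_printoptions(precision=4,suppress=True)
S,T=load("side"),load("top"); Ms=R.from_euler("z",YS,degrees=True).as_matrix()
from bench import optics
for c in(181.5,183,184.5):
    p,e=tri(S,(303,181),T,(c,216.5)); print(c,p,Ms.T@(p-O),e)
# same triangulation for the collar centre seen in the side view, on the rail's vertical plane
cc,d=ray(S,(328,176.4)); n=Ms[:,0]; p=cc+d*(n@(O-cc))/(n@d); print("collar stand",Ms.T@(p-O))
# bystander check: change between first and present pictures there
I=optics.snapshot("top")["img"]; J=T["img"]
for n,(r0,r1,c0,c1) in dict(die=(215,240,425,456),bottle=(232,256,448,482),cup=(200,228,203,240),pliers=(235,266,193,282)).items():
    print(n,(cv2.absdiff(I,J).max(2)[r0:r1,c0:c1]>40).mean().round(3))
E
```

```text
t 28.6
top [([59, 7, 9, 4, 29],), ([61, 19, 3, 9, 19],)] offset 120 188
side [([0, 33, 12, 27, 193],), ([18, 41, 21, 12, 193],), ([42, 58, 12, 15, 106],), ([22, 81, 17, 7, 76],), ([0, 109, 10, 11, 83],), ([9, 117, 8, 3, 16],)] offset 285 140
top [([59, 6, 9, 5, 31],), ([61, 19, 3, 10, 21],)] offset 120 188
side [([0, 33, 12, 27, 193],), ([18, 41, 21, 12, 193],), ([42, 58, 12, 15, 106],), ([22, 81, 17, 7, 76],), ([0, 109, 10, 11, 83],), ([9, 117, 8, 3, 16],)] offset 285 140
expected tab end top,root top,end bottom,plate bottom
181.5 [0.5437 0.2059 0.1743] [-0.0748  0.1105  0.1743] 0.0033603211128087193
183 [0.5432 0.202  0.1765] [-0.075   0.1066  0.1765] 0.0028619424478118893
184.5 [0.5427 0.1983 0.1787] [-0.0751  0.1028  0.1787] 0.0023653821538395683
collar stand [-0.      0.1495  0.1611]
die 0.0
bottle 0.0
cup 0.0
pliers 0.373
```

Run:
```python
from h import *
from bench import optics,ctrl
def blue(I):
    h=cv2.cvtColor(I[225:290,262:305],cv2.COLOR_RGB2HSV); m=cv2.inRange(h,(105,120,40),(130,255,255)); y,x=np.nonzero(m); return x.min(),x.max(),y.min(),y.max(),len(x)
print(blue(load("side")["img"]),blue(optics.snapshot("side")["img"]))
ctrl.close_job()
```

```text
(np.int64(10), np.int64(32), np.int64(10), np.int64(35), 203) (np.int64(10), np.int64(32), np.int64(10), np.int64(36), 123)
the job is handed in; nothing more can be done
```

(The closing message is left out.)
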